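Frame pieces to the tray rack, in reverse order

TASK

The picture frame has been turned face down, so its four loose trim pieces must be laid out mirrored: move them one by one from the plywood drying rack to the grey tray rack so that their order from left to right is reversed (the leftmost piece ends in the rightmost bay, and so on). Let each piece sit flat on the floor of its bay, about in the middle, lying across the rack the same way as it does now, and never tip a piece over; leave all four released and at rest.

Things in the scene. Friction and masses are not known exactly. Their poses are not given: they have to be found in the camera images.
- rosette: Round turned rosette, loose, dark painted wood, about 50 g: straight drum 44 mm across and 30 mm high with a knob of 22 mm in the middle, 40 mm high in all. Origin: centre of its underside; z up. Grip it across the drum.
- stepped: Stepped moulding offcut, loose, dark paint on bare brown wood, about 50 g: 50 mm along x (flat, upright end faces, the faces to grip), 40 mm along y, 36 mm high. Three steps: 40 mm wide up to 14 mm height, then y -20 to +8 mm up to 26 mm, then y -20 to -6 mm up to 36 mm. Origin: centre of its underside.
- bead: Half-round bead moulding offcut, loose, dark round bar on bare brown wood, about 45 g: 40 mm along x (flat, upright end faces, the faces to grip), base 38 mm along y and 18 mm high, on it a half-round of radius 15 mm along x, 33 mm high in all. Origin: centre of its underside.
- corner: L-shaped frame corner, loose, dark painted wood, about 45 g: 44 x 44 mm, 30 mm high plus a 6 x 6 mm lip on its two outer edges (-x, -y). Solid but for a 20 x 20 mm notch at its +x +y corner: one arm spans x -22 to 22, y -22 to 2 mm, the other x -22 to 2, y 2 to 22 mm. Origin: centre of the underside of the 44 mm square. Grip along x across the first arm, at y = -10 mm.
- mat_rosette: Fixed cork mat, 58 (x) x 48 (y) x 3 mm, in the drying-rack bay where the rosette stands at the start; it stays there and so marks that piece's starting bay. Origin: centre of its underside.
- mat_stepped: Fixed cork mat, 58 (x) x 48 (y) x 3 mm, in the drying-rack bay where the stepped moulding stands at the start; it stays there and so marks that piece's starting bay. Origin: centre of its underside.
- mat_bead: Fixed cork mat, 58 (x) x 48 (y) x 3 mm, in the drying-rack bay where the bead moulding stands at the start; it stays there and so marks that piece's starting bay. Origin: centre of its underside.
- mat_corner: Fixed cork mat, 58 (x) x 48 (y) x 3 mm, in the drying-rack bay where the L-shaped corner stands at the start; it stays there and so marks that piece's starting bay. Origin: centre of its underside.
- drying_rack: Fixed plywood rack, near or far, full at the start: pieces on 3 mm mats, x axes along the rack's x. 74 (x) x 276 mm (y), bay floor 10 mm above the table; five ribs, 6 mm wide, 7 mm above the floor, part four bays open at front and back; bay centres at y = 99, 33, -33, -99 mm. Origin: centre of underside, on the table; x points away from the robot, y to its left (yaw within 12 degrees).
- tray_rack: Fixed grey painted rack, empty at the start, no mats. 74 (x) x 276 mm (y), bay floor 10 mm above the table; five ribs, 6 mm wide, 7 mm above the floor, part four bays open at front and back; bay centres at y = 99, 33, -33, -99 mm. Origin: centre of underside, on the table; x points away from the robot, y to its left (yaw within 12 degrees).
There are look-alikes about, which are no part of the job. Leave any green or turquoise look-alike of the bead alone. Leave any orange look-alike of the stepped alone.

How it is judged:
At the end, for the whole second after the job is handed in: Each piece in the tray-rack bay mirrored to its starting bay: within 13 mm of bay centre along the rack, 15 mm across; on the floor (6 to 13.5 mm high in the rack frame), upright within 0.1 rad, x axis along the rack's x within 0.3 rad either way (rosette: any), released, at rest (((y of mat_rosette in the frame of drying_rack between -0.129 and -0.069 m and y of rosette in the frame of tray_rack between 0.086 and 0.112 m) or (y of mat_rosette in the frame of drying_rack between -0.063 and -0.003 m and y of rosette in the frame of tray_rack between 0.02 and 0.046 m) or (y of mat_rosette in the frame of drying_rack between 0.003 and 0.063 m and y of rosette in the frame of tray_rack between -0.046 and -0.02 m) or (y of mat_rosette in the frame of drying_rack between 0.069 and 0.129 m and y of rosette in the frame of tray_rack between -0.112 and -0.086 m)) and x of rosette in the frame of tray_rack between -0.015 and 0.015 m and z of rosette in the frame of tray_rack between 0.006 and 0.0135 m and angle between each of rosette, stepped, bead, corner's own z axis and vertical below 0.1 rad and linear speed of each of rosette, stepped, bead, corner below 0.02 m/s and angular speed of each of rosette, stepped, bead, corner below 0.2 rad/s and contact force between each of rosette, stepped, bead, corner and the fingers below 0.05 N and ((y of mat_stepped in the frame of drying_rack between -0.129 and -0.069 m and y of stepped in the frame of tray_rack between 0.086 and 0.112 m) or (y of mat_stepped in the frame of drying_rack between -0.063 and -0.003 m and y of stepped in the frame of tray_rack between 0.02 and 0.046 m) or (y of mat_stepped in the frame of drying_rack between 0.003 and 0.063 m and y of stepped in the frame of tray_rack between -0.046 and -0.02 m) or (y of mat_stepped in the frame of drying_rack between 0.069 and 0.129 m and y of stepped in the frame of tray_rack between -0.112 and -0.086 m)) and x of stepped in the frame of tray_rack between -0.015 and 0.015 m and z of stepped in the frame of tray_rack between 0.006 and 0.0135 m and angle between the x axis of each of stepped, bead, corner and the x axis of tray_rack, either way round below 0.3 rad and ((y of mat_bead in the frame of drying_rack between -0.129 and -0.069 m and y of bead in the frame of tray_rack between 0.086 and 0.112 m) or (y of mat_bead in the frame of drying_rack between -0.063 and -0.003 m and y of bead in the frame of tray_rack between 0.02 and 0.046 m) or (y of mat_bead in the frame of drying_rack between 0.003 and 0.063 m and y of bead in the frame of tray_rack between -0.046 and -0.02 m) or (y of mat_bead in the frame of drying_rack between 0.069 and 0.129 m and y of bead in the frame of tray_rack between -0.112 and -0.086 m)) and x of bead in the frame of tray_rack between -0.015 and 0.015 m and z of bead in the frame of tray_rack between 0.006 and 0.0135 m and ((y of mat_corner in the frame of drying_rack between -0.129 and -0.069 m and y of corner in the frame of tray_rack between 0.086 and 0.112 m) or (y of mat_corner in the frame of drying_rack between -0.063 and -0.003 m and y of corner in the frame of tray_rack between 0.02 and 0.046 m) or (y of mat_corner in the frame of drying_rack between 0.003 and 0.063 m and y of corner in the frame of tray_rack between -0.046 and -0.02 m) or (y of mat_corner in the frame of drying_rack between 0.069 and 0.129 m and y of corner in the frame of tray_rack between -0.112 and -0.086 m)) and x of corner in the frame of tray_rack between -0.015 and 0.015 m and z of corner in the frame of tray_rack between 0.006 and 0.0135 m); the robot touches nothing.
It fails at once if a piece is tipped over (more than 0.7 rad) (angle between any of rosette, stepped, bead, corner's own z axis and vertical above 0.7 rad).
It also fails if it takes over 88 s, if anything falls off the work surface, if the arm or the gripper's body presses on something with over 40 N, if the wrist force passes 120 N, or if a joint passes its speed limit or range.

ROBOT

A 6-joint arm with a two-finger parallel gripper is mounted at the origin on the work surface. World frame = base frame: x ahead of the robot, y to its left, z up, the work surface at z = 0. Lengths are in m, angles in rad, forces in N, time in s.
With the tool pointing down it reaches from about 0.25 to 0.775 m from the base axis. Payload 4 kg.
Tool frame: the origin (TCP) lies between the finger pads; the fingertips stand 14 mm ahead of it and the grasp point (between the pads) lies 5 mm behind it (nose_length is the distance from the TCP to the fingertips, in m); z points along the fingers, y is the line along which they close (so a half turn about z gives the same grasp; the last joint's range is limited). The gripper opens to 94 mm and grips with 3 to 60 N. Pads are 16 mm wide; open, the fingers measure 119 mm over their backs; the gripper's body (75 mm by 177 mm) begins 78 mm behind the grasp point.
Start: joints at [1.14, 0.087, 1.371, -0, 1.684, -0.103], TCP at [0.177, 0.521, 0.22] pointing down, gripper open.
Joint ranges: [-3.1, 3.1], [-0.76, 2.03], [0.27, 2.55], [-1.08, 4.22], [0.17, 2.65], [-2.57, 2.57]. Speed limits (rad/s): [2.79, 2.79, 3.14, 3.14, 3.14, 3.14].

INTERFACE

Orientations are given as [roll, pitch, yaw] about the fixed x, y, z axes, in that order (R = Rz(yaw) Ry(pitch) Rx(roll)).
In Python, from bench import * gives the robot as it stands.
- The arm moves only by the tool move_arm, never from a script. Its argument "steps" is one flat list of numbers, 7 for each row, row after row: the turn, a rotation vector about the world's x, y, z in rad, then the shift along the world's x, y, z in m, then the opening, from 0 (shut) to 1 (fully open). A call has 1 to 12 rows; each row is the pose to reach, as a shift and turn from the pose commanded when the call began; what a row does not reach only later rows make up. A row lasts 1/10 s, in which the tool goes at most 50 mm and 8.59 degrees, less where a joint would pass 70% of its speed; a pose out of reach is approached as far as the arm can. A call with a gripper value outside its range is refused whole. The fingers move at their own pace and stop on an object; the grip force is fixed at half the most. Time passes only in rows, so rows that repeat a pose let the fingers close. It gives the time, the measured TCP pose, the force, the opening and the grip force at its end, in the units of the state.
- get_obs(): the state, without advancing time (a new reading comes with each control period).
- snapshot(name): name is "scene" or "top" or "wrist"; returns (picture, depth): 420x560x3 uint8, red, green, blue; 420x560 float32, m along the optical axis (not along the pixel's ray), 0 where there is no reading.
- camera_model(name): a dict with "fx", "fy", "cx", "cy" (pixels), "k1" (the pictures are not rectified: a ray, as slopes to the right and down, at radius r is drawn at 1 + k1 r^2 times it, then the intrinsics apply), "rvec" (rotation vector, rad) and "tvec" (3), from world to camera coordinates, as OpenCV has them. Camera axes: x right, y down, z forward; pixel columns grow to the right and rows downward; lengths in m; the calibration is good to about 2 mm. A picture is of the moment at which its call begins: read the wrist's pose just before it. camera_model takes no time and is no camera call; for the wrist camera it gives the pose at the moment of the call.
- close_job(): hands the job in; it is judged then, once.
Trained networks look in the newest picture that a camera, given by its name, has taken for a name from the list of things; names that differ only in an ending like _2 or _b are one class to them, and where a whole thing is asked for, a point or a joint stands for the part that bears it (a point fixed in the world has none). Each returns a list of dicts, best first, with "score" (0 to 1); they miss things now and then, are a little off and sometimes report something else, mostly with a low value. They report only what shows in the picture. A call takes as long as a camera call. They do not tell look-alikes from the thing itself.
- silhouettes(camera, target): "pixels" (420x560 bool, what is visible of it) and "uv" ([column, row] in pixels, amid what is visible of it).
- spot_point(camera, target): "uv" ([column, row] in pixels: a listed point, or the origin of a listed thing).
The state is a dict: "time": time; "joint_positions": joint angles; "qvel": joint speeds; "joint_torque": joint torques, N m; "tool_pos": TCP position; "ee_rot": TCP orientation; "wrist_force": force on the tool from outside, world axes, zero at the start; "wrist_torque": the same for the moment, N m; "width": finger opening in m; "finger_force": force on a finger pad.
Only numpy, scipy, OpenCV 4.12 (cv2) and the standard library are available. Lean on these libraries where they do the work, as an engineer would, in place of code of your own. Each camera call takes 0.05 s, during which the arm holds its last target. There are 200 camera calls.

## Working session

There is one attempt and no reset: what is moved stays moved. The work goes in short steps, Python scripts to look and compute and a tool call to move; the robot and the scene stay as the last step left them, time stands still between calls to the robot, and variables do not carry over. Pictures are saved under pics/ and viewed, at most 14 in all, crops included, and the job is handed in when it is done.

Besides the shell and the picture viewer there is one more tool, called after "Call:" by a JSON object that holds its "method" and its "body". move_arm: Moves the arm, as the interface text tells. Its arguments: {"type":"object","properties":{"steps":{"type":"array"}},"required":["steps"]}

```bash
mkdir -p pics; ls
python3 - <<'E'
from bench import *
import cv2
o=get_obs(); print(o['time'],o['tool_pos'],o['ee_rot'],o['width'])
for n in ("scene","top"):
    p,d=snapshot(n); cv2.imwrite(f"pics/{n}0.png",p[:,:,::-1]); c=camera_model(n); print(n,c)
E
```

```text
pics
0.0 [0.1768408  0.52026026 0.21832313] [-3.13943539e+00 -2.51117475e-04  2.81382690e+00] 0.09421639072996267
scene {'fx': 498.4000317108867, 'fy': 498.4000317108867, 'cx': 280.2328611149042, 'cy': 204.48149497165173, 'k1': -0.061531696033333354, 'rvec': array([ 1.01667318,  2.54869155, -0.88174457]), 'tvec': array([ 0.40235271, -0.2975115 ,  1.03133079])}
top {'fx': 485.47884374363906, 'fy': 485.47884374363906, 'cx': 282.9954101042123, 'cy': 214.92985107977694, 'k1': -0.1518706113019386, 'rvec': array([ 2.18055253, -2.18315514,  0.04165655]), 'tvec': array([0.02617034, 0.58793679, 0.84999351])}
```

View pics/scene0.png

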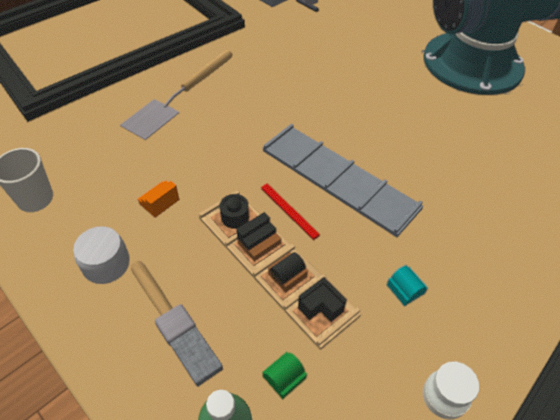

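View pics/top0.png

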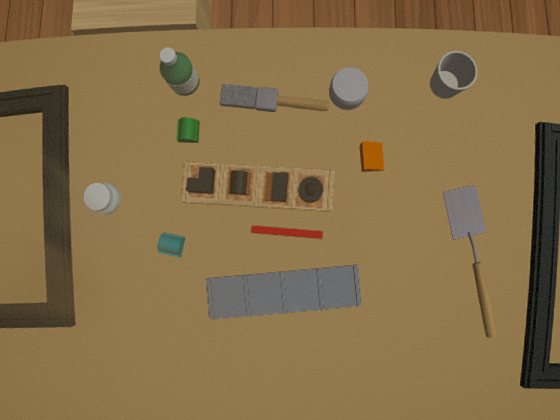

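The top view has image left as +y. On the plywood rack, left to right, are corner (200,180), bead (239,183), stepped (277,187) and rosette (311,189). The empty grey tray is at (284,292), nearer the robot, and the coloured pieces are look-alikes. Next I'll measure.

```bash
cat > h.py <<'E'
from bench import *
import numpy as np, cv2
def cam(n):
    c=camera_model(n); K=np.array([[c['fx'],0,c['cx']],[0,c['fy'],c['cy']],[0,0,1]]); return K,np.array([c['k1'],0,0,0,0.]),cv2.Rodrigues(np.array(c['rvec']))[0],np.array(c['tvec'])
def slopes(C,uv):
    return cv2.undistortPoints(np.array(uv,float).reshape(-1,1,2),C[0],C[1]).reshape(-1,2)
def at_z(C,uv,z):
    d=np.c_[slopes(C,uv),np.ones(len(np.reshape(uv,(-1,2))))]@C[2]; o=-C[2].T@C[3]
    return o+d*((z-o[2])/d[:,2])[:,None]
def cloud(C,mask,depth):
    v,u=np.nonzero(mask&(depth>0)); s=slopes(C,np.c_[u,v].astype(float)); z=depth[v,u]
    return (np.c_[s,np.ones(len(s))]*z[:,None]-C[3])@C[2]
def tri(C1,uv1,C2,uv2):
    X=cv2.triangulatePoints(np.c_[C1[2],C1[3]],np.c_[C2[2],C2[3]],slopes(C1,uv1).T,slopes(C2,uv2).T); return (X[:3]/X[3]).T
def rect(xy):
    (c,(w,h),a)=cv2.minAreaRect(xy.astype(np.float32)*1000)
    b=cv2.boxPoints((c,(w,h),a)); e=b[1]-b[0] if np.linalg.norm(b[1]-b[0])>np.linalg.norm(b[2]-b[1]) else b[2]-b[1]
    if e[1]<0:e=-e
    return np.array(c),(w,h),np.degrees(np.arctan2(-e[0],e[1]))
E
python3 - <<'E'
from h import *
np.set_printoptions(precision=4,suppress=True)
P={n:snapshot(n) for n in('top','scene')}; C={n:cam(n) for n in P}
for t in('drying_rack','tray_rack','rosette','stepped','bead','corner'):
    S={}
    for n in P:
        r=spot_point(n,t); S[n]=r; print(t,n,[(np.round(q['uv']),round(q['score'],2)) for q in r[:3]])
    if S['top'] and S['scene']:print('   tri',tri(C['top'],S['top'][0]['uv'],C['scene'],S['scene'][0]['uv']))
    for n in P:
        r=silhouettes(n,t)
        if not r: continue
        m=r[0]['pixels'].astype(bool); X=cloud(C[n],m,P[n][1]); print('   sil',n,m.sum(),r[0]['uv'],round(r[0]['score'],2),'z pct',np.percentile(X[:,2],[5,50,95]))
        print('     depthrect',*rect(X[:,:2]))
        v,u=np.nonzero(m)
        if 'rack' in t: print('     z14rect',*rect(at_z(C[n],np.c_[u,v],.014)[:,:2]))
E
```

```text
drying_rack top [(array([256., 184.]), 0.67)]
drying_rack scene [(array([272., 265.]), 0.78)]
   tri [[0.6452 0.0749 0.007 ]]
   sil top 2729 [258.4, 188.3] 0.94 z pct [0.006  0.0094 0.0168]
     depthrect [642.7505  75.2487] (280.25225830078125, 77.98192596435547) -3.2794516
     z14rect [640.6502  74.091 ] (275.3990173339844, 76.11272430419922) -3.2976747
   sil scene 3015 [290.2, 292.8] 0.84 z pct [0.0008 0.0089 0.0164]
     depthrect [637.2682  73.5706] (273.9754333496094, 80.45148468017578) -3.5226665
     z14rect [643.6166  75.0938] (276.8826904296875, 78.3559341430664) -3.2174668
tray_rack top [(array([284., 291.]), 0.83), (array([204., 183.]), 0.24)]
tray_rack scene [(array([338., 181.]), 0.81)]
   tri [[ 0.4497  0.0256 -0.0063]]
   sil top 6310 [282.0, 290.8] 0.71 z pct [0.0062 0.0089 0.0157]
     depthrect [449.3187  26.1138] (76.45060729980469, 276.3188781738281) 5.290887
     z14rect [450.4948  25.9123] (75.54046630859375, 273.81982421875) 5.167072
   sil scene 6270 [342.3, 179.4] 0.97 z pct [0.0037 0.0088 0.0156]
     depthrect [442.9538  20.1759] (88.08077239990234, 285
[... 1216 characters left out ...]
505 [236.6, 181.3] 0.71 z pct [0.0213 0.0405 0.0458]
     depthrect [646.5136 103.71  ] (38.049072265625, 44.3246955871582) 85.999146
   sil scene 1294 [284.5, 372.5] 0.86 z pct [0.0025 0.0263 0.0322]
     depthrect [738.5909 198.6747] (45.402950286865234, 50.37652587890625) 88.4432
corner top [(array([203., 180.]), 0.64)]
corner scene [(array([323., 311.]), 0.95)]
   tri [[0.65   0.173  0.0126]]
   sil top 561 [200.5, 181.2] 0.57 z pct [0.0271 0.0422 0.0492]
     depthrect [649.434  174.8943] (49.90498352050781, 43.63291931152344) -4.1294093
   sil scene 1376 [324.3, 301.4] 0.65 z pct [0.0175 0.0414 0.0481]
     depthrect [634.8923 171.917 ] (72.52339172363281, 48.734981536865234) -85.96926
```

Call:
{"method": "move_arm", "body": {"steps": [0,0,-1.3,0.4,-0.44,0.03,1,0,0,-1.3,0.4,-0.44,0.03,1,0,0,-1.3,0.4,-0.44,0.03,1,0,0,-1.3,0.4,-0.44,0.03,1,0,0,-1.3,0.4,-0.44,0.03,1,0,0,-1.3,0.4,-0.44,0.03,1,0,0,-1.3,0.4,-0.44,0.03,1,0,0,-1.3,0.4,-0.44,0.03,1,0,0,-1.3,0.4,-0.44,0.03,1,0,0,-1.3,0.4,-0.44,0.03,1,0,0,-1.3,0.4,-0.44,0.03,1,0,0,-1.3,0.4,-0.44,0.03,1]}}

```text
time: 2.6
tool_pos: [0.5784, 0.0786, 0.2496]
ee_rot: [3.141, -0.0, 1.513]
wrist_force: [-0.2, 0.8, -1.2]
width: 0.0937
finger_force: 0.0
```

Call:
{"method": "move_arm", "body": {"steps": [0,0,0,0,0,0,1,0,0,0,0,0,0,1,0,0,0,0,0,0,1]}}

```text
time: 2.9
tool_pos: [0.5765, 0.0817, 0.2496]
ee_rot: [-3.141, -0.001, 1.515]
wrist_force: [0.2, -0.1, -0.2]
width: 0.0939
finger_force: 0.0
```

Run:
```python
from h import *
np.set_printoptions(precision=4,suppress=True)
C=cam('wrist'); p,d=snapshot('wrist'); cv2.imwrite('pics/w1.png',p[:,:,::-1])
o=get_obs(); print(o['time'],o['tool_pos'],o['ee_rot'],o['joint_positions'],'campos',-C[2].T@C[3],C[2])
```

```text
2.95 [0.5763 0.082  0.2498] [ 3.1415 -0.0004  1.5155] [0.0437 0.1555 1.2356 0.0004 1.7503 0.099 ] campos [0.5819 0.1631 0.4148] [[ 0.9984 -0.056   0.0001]
 [-0.0537 -0.9579  0.282 ]
 [-0.0157 -0.2815 -0.9594]]
```

View pics/w1.png

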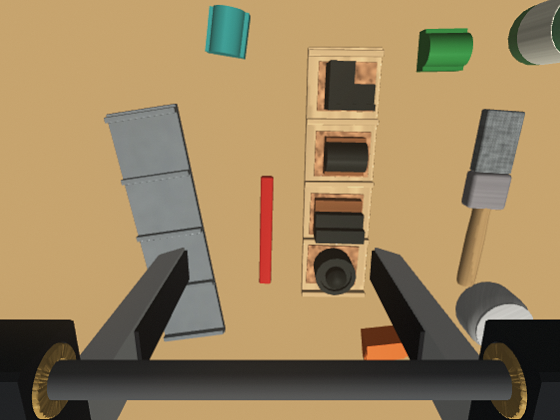

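The wrist view (right = +x, up = +y) shows all four pieces on the drying rack: corner (350,85), bead (347,155), stepped (340,222) and rosette (335,272). The tray lies to their left. Next I'll measure with the wrist camera.

```bash
cat > m.py <<'E'
from h import *
np.set_printoptions(precision=4,suppress=True)
def run(names,R=None):
    C=cam('wrist'); p,d=snapshot('wrist')
    for t in names:
        for r in silhouettes('wrist',t)[:2]:
            m=r['pixels'].astype(bool); X=cloud(C,m,d)
            print(t,round(r['score'],2),np.round(r['uv']),m.sum(),'z',np.percentile(X[:,2],[5,50,95]))
            if 'rack' in t:
                v,u=np.nonzero(m); print('  z14',*rect(at_z(C,np.c_[u,v],.014)[:,:2])); print('  depth',*rect(X[:,:2]))
            else:
                zt=np.percentile(X[:,2],95); T=X[X[:,2]>zt-.012]; print('  top part',*rect(T[:,:2]),' all',*rect(X[:,:2]))
                r2=spot_point('wrist',t); 
    return p
if __name__=='__main__':
    run(['drying_rack','tray_rack','rosette','stepped','bead','corner','mat_corner','mat_rosette','mat_bead','mat_stepped'])
E
python3 m.py
```

```text
drying_rack 0.64 [335. 130.] 6732 z [0.0087 0.0105 0.0177]
  z14 [641.2447  70.2946] (273.6108703613281, 75.58544921875) -3.38598
  depth [643.5427  71.1619] (272.7716064453125, 78.2118148803711) -3.486084
drying_rack 0.42 [360.  76.] 851 z [0.0117 0.0131 0.0146]
  z14 [650.6922 171.125 ] (47.014713287353516, 58.27830505371094) 86.8403
  depth [651.3305 170.9344] (47.540924072265625, 59.19293212890625) 86.12646
tray_rack 0.69 [319. 255.] 630 z [0.0117 0.0131 0.0145]
  z14 [632.5941 -24.9573] (48.30514907836914, 58.168304443359375) 84.25765
  depth [633.174  -25.9228] (48.239662170410156, 59.09783172607422) 84.653145
tray_rack 0.68 [168. 201.] 13351 z [0.0085 0.0102 0.017 ]
  z14 [451.7831  24.1992] (78.08927917480469, 273.67877197265625) 5.304705
  depth [473.9872  21.9284] (127.6772232055664, 284.3483581542969) 6.008219
stepped 0.97 [340. 219.] 2321 z [0.0195 0.0389 0.0497]
  top part [637.5358  28.851 ] (28.752452850341797, 50.20042419433594) 85.72605  all [642.9373  29.4895] (50.659400939941406, 61.26498031616211) 84.85315
stepped 0.88 [383. 344.] 1274 z [0.0028 0.026  0.0366]
  t
[... 1118 characters left out ...]
all [632.5184 -26.4139] (54.573814392089844, 59.98390197753906) 81.61997
mat_bead 0.75 [325. 143.] 782 z [0.0108 0.013  0.0168]
  top part [646.3884 102.1769] (48.2886962890625, 60.654300689697266) 85.61554  all [646.3884 102.1769] (48.2886962890625, 60.654300689697266) 85.61554
mat_bead 0.47 [347. 158.] 1653 z [0.0266 0.0422 0.0465]
  top part [645.6419 101.9094] (29.376035690307617, 40.33632278442383) 86.346504  all [645.4883  99.7854] (42.04238510131836, 40.32768630981445) -4.078564
mat_stepped 0.64 [316. 195.] 297 z [0.0117 0.0131 0.0144]
  top part [637.8082  35.4758] (47.56746292114258, 57.39147186279297) 84.90515  all [637.8082  35.4758] (47.56746292114258, 57.39147186279297) 84.90515
```

Call:
{"method": "move_arm", "body": {"steps": [0,0,0,0.073,0.08,-0.12,1,0,0,0,0.073,0.08,-0.12,1,0,0,0,0.073,0.08,-0.12,1,0,0,0,0.073,0.08,-0.12,1,0,0,0,0.073,0.08,-0.12,1,0,0,0,0.073,0.08,-0.12,1,0,0,0,0.073,0.08,-0.12,1]}}

```text
time: 4.7
tool_pos: [0.651, 0.1599, 0.133]
ee_rot: [3.137, -0.001, 1.513]
wrist_force: [0.9, 0.3, 0.4]
width: 0.0942
finger_force: 0.0
```

Run:
```python
from m import *
p=run(['corner','mat_corner','bead']); cv2.imwrite('pics/w2.png',p[:,:,::-1])
o=get_obs(); print(o['time'],o['tool_pos'],o['ee_rot'])
```

```text
corner 0.64 [267. 209.] 3711 z [0.0238 0.0433 0.0496]
  top part [650.333  169.9318] (44.645782470703125, 43.501792907714844) -3.8121052  all [649.7548 169.9475] (44.52540588378906, 47.25831985473633) 85.84332
mat_corner 0.74 [292. 180.] 1611 z [0.0118 0.013  0.0142]
  top part [650.3831 170.66  ] (46.93290328979492, 59.10600662231445) 85.93832  all [650.3831 170.66  ] (46.93290328979492, 59.10600662231445) 85.93832
bead 0.86 [398. 149.] 3352 z [0.009  0.0286 0.0333]
  top part [744.8654 199.2385] (29.29178237915039, 40.25115966796875) 88.11134  all [751.4175 198.6895] (38.33500671386719, 53.158206939697266) 87.424965
bead 0.67 [275. 282.] 2903 z [0.0156 0.0408 0.0462]
  top part [645.6135 103.1312] (27.884260177612305, 40.07299041748047) 86.08308  all [644.2158  97.5353] (49.92959976196289, 45.903099060058594) -2.5937574
5.1 [0.6501 0.1605 0.1299] [ 3.1409 -0.0001  1.5135]
```

View pics/w2.png

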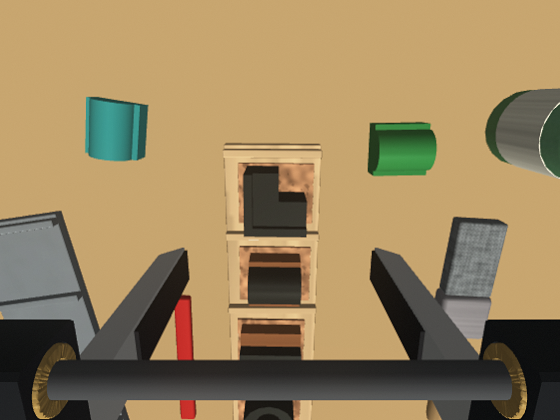

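The corner sits at (275,200), centred between the fingers, and both wrist views agree at (0.650, 0.170). Descending and gripping.

Call:
{"method": "move_arm", "body": {"steps": [0,0,0,0,0,-0.05,1,0,0,0,0,0,-0.085,1,0,0,0,0,0,-0.1,1,0,0,0,0,0,-0.1,1,0,0,0,0,0,-0.1,0,0,0,0,0,0,-0.1,0,0,0,0,0,0,-0.1,0,0,0,0,0,0,-0.1,0,0,0,0,0,0,-0.1,0,0,0,0,0,0,-0.1,0,0,0,0,0,0,-0.1,0]}}

```text
time: 6.2
tool_pos: [0.6501, 0.1607, 0.0296]
ee_rot: [3.141, 0.0, 1.514]
wrist_force: [-0.8, 1.0, 1.8]
width: 0.044
finger_force: 30.0
```

Call:
{"method": "move_arm", "body": {"steps": [0,0,0,0,0,0.04,0,0,0,0,0,0,0.09,0,0,0,0.15,-0.19,-0.244,0.09,0,0,0,0.15,-0.19,-0.244,0.09,0,0,0,0.15,-0.19,-0.244,0.09,0,0,0,0.15,-0.19,-0.244,0.09,0,0,0,0.15,-0.19,-0.244,0.09,0,0,0,0.15,-0.19,-0.244,0.09,0,0,0,0.15,-0.19,-0.244,0.09,0,0,0,0.15,-0.19,-0.244,0.09,0,0,0,0.15,-0.19,-0.244,0.09,0,0,0,0.15,-0.19,-0.244,0.09,0]}}

```text
time: 7.4
tool_pos: [0.4611, -0.0822, 0.1195]
ee_rot: [3.141, -0.001, 1.666]
wrist_force: [0.7, -0.6, -0.9]
width: 0.0437
finger_force: 30.0
```

Run:
```python
from m import *
p=run(['corner','tray_rack']); cv2.imwrite('pics/w3.png',p[:,:,::-1])
o=get_obs(); print(o['time'],o['tool_pos'],o['ee_rot'],o['width'])
```

```text
corner 0.88 [269. 272.] 10212 z [0.1117 0.1331 0.1394]
  top part [460.247  -72.5828] (45.742855072021484, 45.25913619995117) -84.59284  all [460.6415 -82.7739] (79.99072265625, 65.46328735351562) -87.17466
tray_rack 0.8 [278. 106.] 22788 z [0.0089 0.0101 0.0168]
  z14 [453.8732 -22.3991] (74.07235717773438, 163.9886932373047) 4.822922
  depth [454.241  -22.6381] (76.55699157714844, 167.72747802734375) 4.093387
tray_rack 0.2 [538.  67.] 2842 z [0.0155 0.0299 0.0491]
  z14 [629.8364  37.5558] (44.155391693115234, 36.49134826660156) -3.5830739
  depth [628.6948  38.2526] (45.340003967285156, 35.8256950378418) -4.2173977
7.6 [ 0.4606 -0.0824  0.1193] [-3.1414 -0.0003  1.6656] 0.04388908033475906
```

View pics/w3.png

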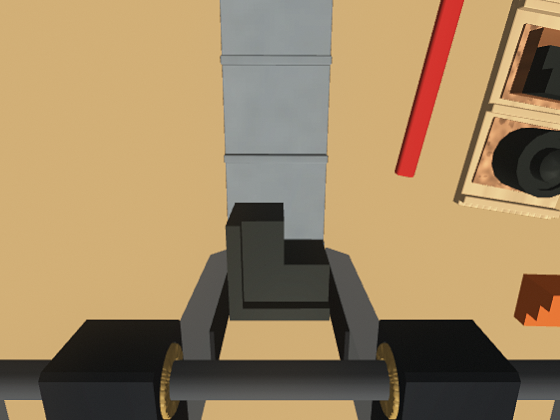

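The held corner is upright at (275,262) over the tray's right end, with ribs at rows 60 and 156. Those ribs give me a check on the tray pose.

Run:
```python
from h import *
C=cam('wrist')
print(at_z(C,[[276,60],[276,156]],.017).round(4)); print(at_z(C,[[223,100],[330,100],[225,200],[325,200]],.010).round(4))
```

```text
[[ 0.4494  0.0225  0.017 ]
 [ 0.4552 -0.0408  0.017 ]]
[[ 0.4149 -0.0064  0.01  ]
 [ 0.4891  0.0007  0.01  ]
 [ 0.4202 -0.0783  0.01  ]
 [ 0.4949 -0.0712  0.01  ]]
```

Call:
{"method": "move_arm", "body": {"steps": [0,0,0,-0.002,-0.001,-0.045,0,0,0,0,-0.002,-0.001,-0.08,0,0,0,0,-0.002,-0.001,-0.0925,0,0,0,0,-0.002,-0.001,-0.0925,0,0,0,0,-0.002,-0.001,-0.0925,0,0,0,0,-0.002,-0.001,-0.0925,0.7,0,0,0,-0.002,-0.001,-0.0925,0.7,0,0,0,-0.002,-0.001,-0.0925,0.8,0,0,0,-0.002,-0.001,-0.0925,0.8,0,0,0,-0.002,-0.001,-0.0925,0.8,0,0,0,-0.002,-0.001,-0.04,0.9,0,0,0,-0.002,-0.001,0.01,0.9]}}

```text
time: 8.8
tool_pos: [0.4563, -0.0838, 0.1262]
ee_rot: [-3.137, -0.002, 1.664]
wrist_force: [1.1, -0.6, 1.9]
width: 0.0841
finger_force: 0.0
```

Call:
{"method": "move_arm", "body": {"steps": [0,0,-0.15,0.187,0.186,0,1,0,0,-0.15,0.187,0.186,0,1,0,0,-0.15,0.187,0.186,0,1,0,0,-0.15,0.187,0.186,0,1,0,0,-0.15,0.187,0.186,0,1,0,0,-0.15,0.187,0.186,0,1,0,0,-0.15,0.187,0.186,0,1,0,0,-0.15,0.187,0.186,0,1,0,0,-0.15,0.187,0.186,0,1]}}

```text
time: 9.7
tool_pos: [0.6444, 0.1006, 0.1271]
ee_rot: [-3.141, 0.0, 1.513]
wrist_force: [-0.3, -0.1, 0.2]
width: 0.0943
finger_force: 0.0
```

Run:
```python
from m import *
p=run(['bead','mat_bead','mat_stepped']); p,_=snapshot('top'); cv2.imwrite('pics/t2.png',cv2.resize(p[120:360,130:430,::-1],None,fx=2,fy=2))
o=get_obs(); print(o['time'],o['tool_pos'],o['ee_rot'],o['width'])
```

```text
bead 0.81 [414.  63.] 4251 z [0.01   0.0288 0.0334]
  top part [744.5284 199.0043] (29.514501571655273, 40.60847091674805) 86.8089  all [747.6266 198.8272] (38.3144645690918, 47.7498664855957) 86.88321
bead 0.65 [282. 215.] 3195 z [0.0225 0.0421 0.0463]
  top part [645.5488 102.4992] (28.65442657470703, 39.91143798828125) 86.06332  all [645.7365  99.4625] (43.32862091064453, 44.73214340209961) 85.67009
mat_bead 0.76 [283. 183.] 1438 z [0.0118 0.013  0.0142]
  top part [645.3651 101.4241] (49.58380126953125, 58.48942565917969) 86.44102  all [645.3651 101.4241] (49.58380126953125, 58.48942565917969) 86.44102
mat_stepped 0.65 [277. 260.] 532 z [0.0114 0.0129 0.014 ]
  top part [639.0759  45.3434] (28.2454891204834, 57.884979248046875) 84.523  all [639.0759  45.3434] (28.2454891204834, 57.884979248046875) 84.523
10.15 [0.645  0.1014 0.1272] [ 3.1413 -0.      1.5134] 0.09414207972166029
```

View pics/t2.png

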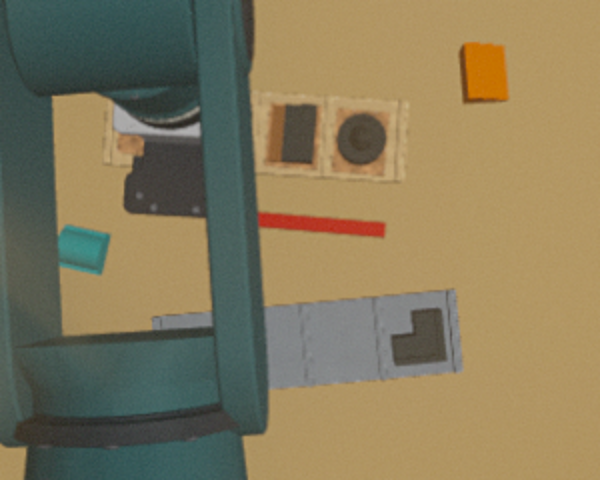

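The top view shows the corner lying flat and centred in the tray's rightmost bay, around (420,337) in the crop. Now the bead.

Call:
{"method": "move_arm", "body": {"steps": [0,0,0,0,0.001,-0.05,1,0,0,0,0,0.001,-0.085,1,0,0,0,0,0.001,-0.0975,1,0,0,0,0,0.001,-0.0975,1,0,0,0,0,0.001,-0.0975,0,0,0,0,0,0.001,-0.0975,0,0,0,0,0,0.001,-0.0975,0,0,0,0,0,0.001,-0.0975,0,0,0,0,0,0.001,-0.0975,0,0,0,0,0,0.001,-0.0975,0,0,0,0,0,0.001,-0.0975,0]}}

```text
time: 11.25
tool_pos: [0.645, 0.1027, 0.0295]
ee_rot: [3.142, 0.0, 1.514]
wrist_force: [-0.1, -0.3, 0.1]
width: 0.0417
finger_force: 0.5
```

Call:
{"method": "move_arm", "body": {"steps": [0,0,0,0,0,0.04,0,0,0,0,0,0,0.09,0,0,0,0.155,-0.193,-0.111,0.09,0,0,0,0.155,-0.193,-0.111,0.09,0,0,0,0.155,-0.193,-0.111,0.09,0,0,0,0.155,-0.193,-0.111,0.09,0,0,0,0.155,-0.193,-0.111,0.09,0,0,0,0.155,-0.193,-0.111,0.09,0,0,0,0.155,-0.193,-0.111,0.09,0,0,0,0.155,-0.193,-0.111,0.09,0,0,0,0.155,-0.193,-0.111,0.09,0]}}

```text
time: 12.35
tool_pos: [0.4531, -0.0078, 0.1194]
ee_rot: [3.141, -0.0, 1.67]
wrist_force: [-0.1, -0.1, -0.5]
width: 0.0398
finger_force: 30.0
```

Run:
```python
from m import *
p=run(['bead','tray_rack']); cv2.imwrite('pics/w4.png',p[:,:,::-1])
o=get_obs(); print(o['time'],o['tool_pos'],o['ee_rot'],o['width'])
```

```text
bead 0.71 [278. 274.] 7464 z [0.109  0.1311 0.1355]
  top part [454.333   -7.3781] (41.121421813964844, 28.299524307250977) -85.10251  all [455.4851 -43.1539] (57.491249084472656, 111.54732513427734) 12.962338
tray_rack 0.63 [277. 114.] 25033 z [0.0089 0.0101 0.0168]
  z14 [450.9647  10.646 ] (74.37901306152344, 247.24887084960938) 5.027283
  depth [451.2943   6.801 ] (78.4635238647461, 260.8882751464844) 5.033842
12.55 [ 0.4525 -0.0079  0.1193] [-3.1412 -0.0002  1.6695] 0.039767143541409956
```

View pics/w4.png

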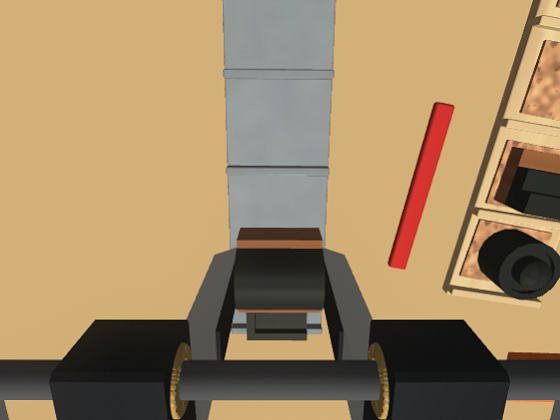

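The bead is held level at (280,265), aligned with the tray and over the second bay from the right. Lowering it, then on to the stepped piece.

Call:
{"method": "move_arm", "body": {"steps": [0,0,0,-0.001,-0.001,-0.045,0,0,0,0,-0.001,-0.001,-0.08,0,0,0,0,-0.001,-0.001,-0.0925,0,0,0,0,-0.001,-0.001,-0.0925,0,0,0,0,-0.001,-0.001,-0.0925,0,0,0,0,-0.001,-0.001,-0.0925,0.7,0,0,0,-0.001,-0.001,-0.0925,0.7,0,0,0,-0.001,-0.001,-0.0925,0.8,0,0,0,-0.001,-0.001,-0.0925,0.8,0,0,0,-0.001,-0.001,-0.0925,0.8,0,0,0,-0.001,-0.001,-0.04,0.9,0,0,0,-0.001,-0.001,0.01,0.9]}}

```text
time: 13.75
tool_pos: [0.4493, -0.009, 0.1262]
ee_rot: [-3.136, -0.001, 1.669]
wrist_force: [0.8, -1.0, 0.8]
width: 0.084
finger_force: 0.0
```

Call:
{"method": "move_arm", "body": {"steps": [0,0,-0.155,0.189,0.042,0,1,0,0,-0.155,0.189,0.042,0,1,0,0,-0.155,0.189,0.042,0,1,0,0,-0.155,0.189,0.042,0,1,0,0,-0.155,0.189,0.042,0,1,0,0,-0.155,0.189,0.042,0,1,0,0,-0.155,0.189,0.042,0,1]}}

```text
time: 14.45
tool_pos: [0.6391, 0.0325, 0.1271]
ee_rot: [-3.141, 0.0, 1.514]
wrist_force: [-0.2, -0.2, 0.0]
width: 0.0943
finger_force: 0.0
```

Run:
```python
from m import *
p=run(['stepped','mat_stepped','rosette','mat_rosette']); cv2.imwrite('pics/w5.png',p[:,:,::-1])
o=get_obs(); print(o['time'],o['tool_pos'],o['ee_rot'],o['width'])
```

```text
stepped 0.65 [354. 402.] 437 z [0.0145 0.0266 0.037 ]
  top part [666.6863 -51.5452] (46.9425048828125, 207.064208984375) 16.644005  all [688.3277 -59.2237] (48.1299934387207, 229.36439514160156) 3.9666462
mat_stepped 0.96 [278. 179.] 471 z [0.0117 0.013  0.0142]
  top part [638.9868  49.1667] (21.455846786499023, 57.146724700927734) 83.5166  all [638.9868  49.1667] (21.455846786499023, 57.146724700927734) 83.5166
rosette 0.7 [274. 288.] 3298 z [0.0191 0.0424 0.0528]
  top part [632.563  -25.8086] (43.1207160949707, 43.78693389892578) 29.841103  all [636.0447 -36.332 ] (43.99265670776367, 67.5950927734375) 18.325296
mat_rosette 0.83 [278. 252.] 1380 z [0.0116 0.013  0.0143]
  top part [632.9151 -26.4393] (50.783329010009766, 58.04167175292969) 85.15808  all [632.9151 -26.4393] (50.783329010009766, 58.04167175292969) 85.15808
14.9 [0.6399 0.0326 0.1275] [3.1409 0.     1.5136] 0.09342586942663972
```

View pics/w5.png

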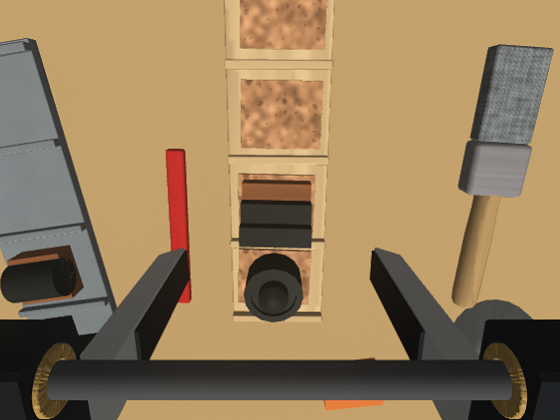

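Run:
```python
from m import *
C=cam('wrist'); p,d=snapshot('wrist'); m=np.zeros(d.shape,bool); m[160:252,230:325]=True
X=cloud(C,m,d)
for a,b in((.045,.053),(.035,.043),(.023,.031)):
    T=X[(X[:,2]>a)&(X[:,2]<b)]; print(a,len(T),np.median(T[:,2]),np.percentile(T[:,:2],[2,98],axis=0),*rect(T[:,:2]))
```

```text
0.045 1526 0.048961069316088554 [[0.6129 0.0142]
 [0.6607 0.0303]] [636.8043  22.0665] (14.85050106048584, 49.98740005493164) 85.69484
0.035 1598 0.039038437661986454 [[0.614  0.0277]
 [0.6619 0.0441]] [637.9662  35.9333] (15.070291519165039, 50.09444046020508) 85.445076
0.023 1302 0.027063201825329175 [[0.6151 0.0416]
 [0.6628 0.0561]] [639.1743  48.8209] (12.730653762817383, 49.99467086791992) 85.161446
```

The stepped piece stands at (276,210) in the wrist view, and its three steps agree on a centre of (0.638, 0.035). The bead sits well in the tray at (40,278).

Call:
{"method": "move_arm", "body": {"steps": [0,0,-0.02,-0.002,-0.002,-0.05,1,0,0,-0.02,-0.002,-0.002,-0.085,1,0,0,-0.02,-0.002,-0.002,-0.0975,1,0,0,-0.02,-0.002,-0.002,-0.0975,1,0,0,-0.02,-0.002,-0.002,-0.0975,0,0,0,-0.02,-0.002,-0.002,-0.0975,0,0,0,-0.02,-0.002,-0.002,-0.0975,0,0,0,-0.02,-0.002,-0.002,-0.0975,0,0,0,-0.02,-0.002,-0.002,-0.0975,0,0,0,-0.02,-0.002,-0.002,-0.0975,0,0,0,-0.02,-0.002,-0.002,-0.0975,0,0,0,-0.02,-0.002,-0.002,-0.0975,0]}}

```text
time: 16.15
tool_pos: [0.6382, 0.0307, 0.0299]
ee_rot: [3.141, -0.0, 1.494]
wrist_force: [-1.2, -0.3, 1.0]
width: 0.0496
finger_force: 30.0
```

Call:
{"method": "move_arm", "body": {"steps": [0,0,0,0,0,0.04,0,0,0,0,0,0,0.09,0,0,0,0.165,-0.191,0.022,0.09,0,0,0,0.165,-0.191,0.022,0.09,0,0,0,0.165,-0.191,0.022,0.09,0,0,0,0.165,-0.191,0.022,0.09,0,0,0,0.165,-0.191,0.022,0.09,0,0,0,0.165,-0.191,0.022,0.09,0,0,0,0.165,-0.191,0.022,0.09,0,0,0,0.165,-0.191,0.022,0.09,0]}}

```text
time: 17.15
tool_pos: [0.4486, 0.0525, 0.1199]
ee_rot: [3.141, 0.0, 1.658]
wrist_force: [0.4, 0.1, -0.6]
width: 0.0496
finger_force: 30.0
```

Run:
```python
from m import *
p=run(['stepped','tray_rack']); cv2.imwrite('pics/w6.png',p[:,:,::-1])
o=get_obs(); print(o['time'],o['tool_pos'],o['ee_rot'],o['width'])
```

```text
stepped 0.82 [542. 413.] 301 z [0.0011 0.0087 0.0164]
  top part [ 700.4073 -118.3181] (28.34661293029785, 2.8094701766967773) -87.388535  all [ 701.0042 -118.1338] (29.55580711364746, 3.12337589263916) -87.388535
stepped 0.56 [281. 274.] 12187 z [0.1126 0.1291 0.1396]
  top part [449.7106  50.5608] (50.188350677490234, 29.89699935913086) -85.228294  all [443.0198  12.4093] (134.69000244140625, 63.808250427246094) -1.4301797
tray_rack 0.79 [275. 140.] 18163 z [0.0089 0.0102 0.0171]
  z14 [447.894  41.5  ] (74.41847229003906, 237.0756072998047) 4.990265
  depth [448.0948  38.2462] (77.51900482177734, 244.7412872314453) 5.128232
17.4 [0.4476 0.0526 0.1194] [-3.1413  0.      1.6585] 0.04971842086290234
```

View pics/w6.png

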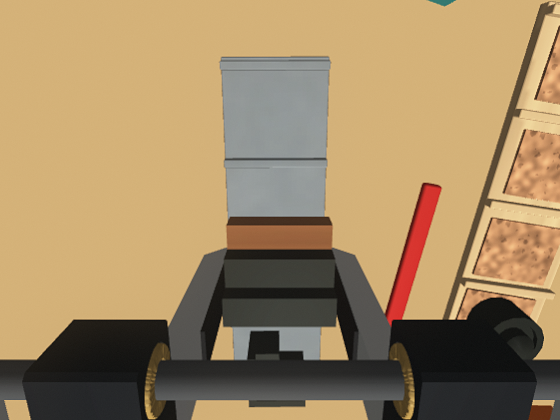

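The stepped piece is held level at (280,275), with the tray's left-end bays visible ahead. Lowering it, then on to the rosette.

Call:
{"method": "move_arm", "body": {"steps": [0,0,0,-0.002,0,-0.045,0,0,0,0,-0.002,0,-0.08,0,0,0,0,-0.002,0,-0.092,0,0,0,0,-0.002,0,-0.092,0,0,0,0,-0.002,0,-0.092,0,0,0,0,-0.002,0,-0.092,0.8,0,0,0,-0.002,0,-0.092,0.8,0,0,0,-0.002,0,-0.092,0.8,0,0,0,-0.002,0,-0.092,0.8,0,0,0,-0.002,0,-0.092,0.8,0,0,0,-0.002,0,-0.04,0.9,0,0,0,-0.002,0,0.01,0.9]}}

```text
time: 18.6
tool_pos: [0.4432, 0.0527, 0.1267]
ee_rot: [-3.136, -0.001, 1.659]
wrist_force: [2.3, -0.3, 0.2]
width: 0.084
finger_force: 0.0
```

Call:
{"method": "move_arm", "body": {"steps": [0,0,-0.155,0.187,-0.078,0,1,0,0,-0.155,0.187,-0.078,0,1,0,0,-0.155,0.187,-0.078,0,1,0,0,-0.155,0.187,-0.078,0,1,0,0,-0.155,0.187,-0.078,0,1,0,0,-0.155,0.187,-0.078,0,1,0,0,-0.155,0.187,-0.078,0,1,0,0,-0.155,0.187,-0.078,0,1]}}

```text
time: 19.4
tool_pos: [0.6312, -0.0245, 0.1285]
ee_rot: [3.141, -0.0, 1.505]
wrist_force: [-0.0, 0.3, -0.4]
width: 0.0939
finger_force: 0.0
```

Run:
```python
from m import *
p=run(['rosette','mat_rosette'])
o=get_obs(); print(o['time'],o['tool_pos'],o['ee_rot'],o['width'])
```

```text
rosette 0.85 [278. 215.] 3411 z [0.0225 0.0427 0.0528]
  top part [632.4652 -25.8727] (42.982173919677734, 43.67843246459961) 6.235654  all [632.5815 -31.2501] (54.961822509765625, 48.34918975830078) -4.493108
mat_rosette 0.69 [285. 185.] 1509 z [0.0118 0.013  0.0142]
  top part [632.9742 -25.8403] (48.32476806640625, 57.81050491333008) 84.49533  all [632.9742 -25.8403] (48.32476806640625, 57.81050491333008) 84.49533
mat_rosette 0.32 [289.  34.] 5688 z [0.0117 0.013  0.0142]
  top part [644.8145  98.3128] (42.22528839111328, 58.90444564819336) 86.02431  all [644.8145  98.3128] (42.22528839111328, 58.90444564819336) 86.02431
19.7 [ 0.6318 -0.025   0.1282] [3.1406 0.0001 1.5042] 0.09411433392688912
```

Call:
{"method": "move_arm", "body": {"steps": [0,0,0,0,-0.001,-0.05,1,0,0,0,0,-0.001,-0.085,1,0,0,0,0,-0.001,-0.098,1,0,0,0,0,-0.001,-0.098,1,0,0,0,0,-0.001,-0.098,0,0,0,0,0,-0.001,-0.098,0,0,0,0,0,-0.001,-0.098,0,0,0,0,0,-0.001,-0.098,0,0,0,0,0,-0.001,-0.098,0,0,0,0,0,-0.001,-0.098,0,0,0,0,0,-0.001,-0.098,0,0,0,0,0,-0.001,-0.098,0]}}

```text
time: 20.9
tool_pos: [0.6321, -0.0263, 0.0296]
ee_rot: [3.141, 0.0, 1.504]
wrist_force: [0.9, 0.4, 1.0]
width: 0.0434
finger_force: 30.0
```

Call:
{"method": "move_arm", "body": {"steps": [0,0,0,0,0,0.04,0,0,0,0,0,0,0.09,0,0,0,0.155,-0.191,0.149,0.09,0,0,0,0.155,-0.191,0.149,0.09,0,0,0,0.155,-0.191,0.149,0.09,0,0,0,0.155,-0.191,0.149,0.09,0,0,0,0.155,-0.191,0.149,0.09,0,0,0,0.155,-0.191,0.149,0.09,0,0,0,0.155,-0.191,0.149,0.09,0,0,0,0.155,-0.191,0.149,0.09,0,0,0,0.155,-0.191,0.149,0.09,0]}}

```text
time: 22.0
tool_pos: [0.4421, 0.122, 0.1195]
ee_rot: [3.141, 0.0, 1.657]
wrist_force: [0.5, -0.7, -1.2]
width: 0.0434
finger_force: 30.0
```

Run:
```python
from m import *
p=run(['rosette','tray_rack']); cv2.imwrite('pics/w7.png',p[:,:,::-1])
o=get_obs(); print(o['time'],o['tool_pos'],o['ee_rot'],o['width'])
```

```text
rosette 0.64 [279. 277.] 8412 z [0.112  0.1326 0.1428]
  top part [443.0353 122.5408] (43.64335250854492, 42.98074722290039) -8.354884  all [440.869   88.0386] (113.47196197509766, 43.287200927734375) -3.6391737
tray_rack 0.58 [277. 205.] 9848 z [0.0088 0.0101 0.017 ]
  z14 [447.4532  45.8189] (74.9106674194336, 234.1785888671875) 4.9132633
  depth [447.6243  42.4416] (78.79280853271484, 237.51922607421875) 4.7995176
22.2 [0.4416 0.1222 0.1193] [-3.1412  0.0001  1.6576] 0.04345807390538262
```

View pics/w7.png

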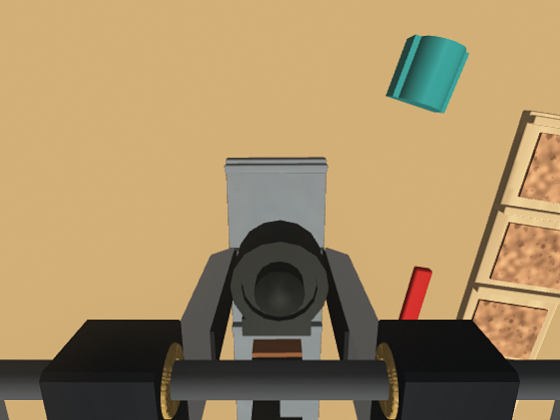

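The rosette is held upright at (280,280) over the leftmost tray bay.

Call:
{"method": "move_arm", "body": {"steps": [0,0,0,-0.001,0,-0.045,0,0,0,0,-0.001,0,-0.08,0,0,0,0,-0.001,0,-0.0923,0,0,0,0,-0.001,0,-0.0923,0,0,0,0,-0.001,0,-0.0923,0,0,0,0,-0.001,0,-0.0923,0.8,0,0,0,-0.001,0,-0.0923,0.8,0,0,0,-0.001,0,-0.0923,0.8,0,0,0,-0.001,0,-0.0923,0.8,0,0,0,-0.001,0,-0.0923,0.8,0,0,0,-0.001,0,-0.04,0.9,0,0,0,-0.001,0,0.01,0.9]}}

```text
time: 23.4
tool_pos: [0.4383, 0.1225, 0.1264]
ee_rot: [-3.136, 0.0, 1.659]
wrist_force: [0.4, -0.2, 0.6]
width: 0.0843
finger_force: 0.0
```

Call:
{"method": "move_arm", "body": {"steps": [0,0,0,0.02,-0.17,0.13,1,0,0,0,0.02,-0.17,0.13,1,0,0,0,0.02,-0.17,0.13,1,0,0,0,0.02,-0.17,0.13,1,0,0,0,0.02,-0.17,0.13,1,0,0,0,0.02,-0.17,0.13,1,0,0,0,0.02,-0.17,0.13,1,0,0,0,0.02,-0.17,0.13,1,0,0,0,0.02,-0.17,0.13,1]}}

```text
time: 24.3
tool_pos: [0.4594, -0.0458, 0.2556]
ee_rot: [-3.139, -0.001, 1.661]
wrist_force: [0.5, 0.5, -1.0]
width: 0.0939
finger_force: 0.0
```

Run:
```python
from m import *
p=run(['rosette','stepped','bead','corner','tray_rack']); cv2.imwrite('pics/w8.png',p[:,:,::-1])
o=get_obs(); print(o['time'],o['tool_pos'],o['ee_rot'],o['width'])
c=np.array([.451,.024]);a=np.radians(5.1)
print([ (c+np.array([-np.sin(a),np.cos(a)])*y).round(4) for y in(.099,.033,-.033,-.099)])
```

```text
rosette 0.85 [277.   8.] 1020 z [0.0195 0.0387 0.0479]
  top part [443.0919 111.0369] (40.87385177612305, 19.347970962524414) -84.95579  all [443.1665 111.0272] (40.9010009765625, 19.836483001708984) -84.28181
stepped 0.6 [274.  76.] 2197 z [0.0233 0.0362 0.047 ]
  top part [447.1625  50.9987] (49.607757568359375, 26.67835807800293) -84.85101  all [446.9715  56.5489] (49.45661544799805, 40.46632766723633) -86.14308
bead 0.84 [274. 146.] 1548 z [0.0269 0.0394 0.0436]
  top part [452.9029  -9.8754] (39.599945068359375, 28.50135040283203) -84.739365  all [452.0255 -11.7064] (41.817344665527344, 42.683345794677734) 5.79431
corner 0.87 [270. 210.] 1749 z [0.0178 0.0403 0.0467]
  top part [459.2911 -74.5575] (44.0971794128418, 44.182918548583984) 4.751328  all [459.5888 -80.5617] (46.654815673828125, 56.19721984863281) 2.3647864
tray_rack 0.76 [279. 110.] 9811 z [0.0088 0.0103 0.0174]
  z14 [451.6195   6.6664] (74.5222396850586, 238.72018432617188) 5.211939
  depth [451.5913   7.5359] (75.72978210449219, 239.70913696289062) 5.6296616
24.8 [ 0.4601 -0.0473  0.2573] [3.1414 0.     1.6588] 0.09400111669135108
[array([0.4422, 0.1226]), array([0.4481, 0.0569]), array([ 0.4539, -0.0089]), array([ 0.4598, -0.0746])]
```

View pics/w8.png

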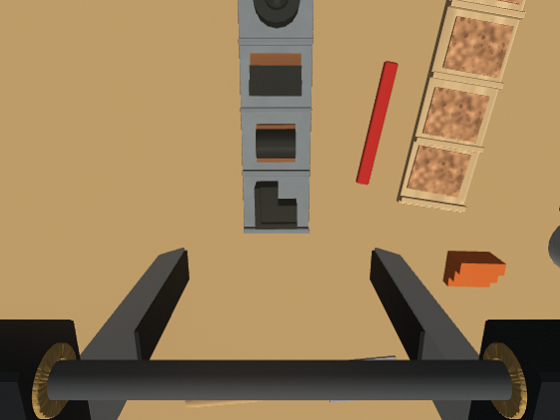

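The tray reads, left to right, rosette (277,8), stepped (275,75), bead (275,145) and corner (275,205). The stepped piece, bead and corner measure within about 2 mm of their bay centres and stand at floor height. The rosette is cut off by the frame, but it was measured over its bay before I lowered it. Handing in.

```bash
python3 -c "
from bench import *
print(close_job())"
```

```text
the job is handed in; nothing more can be done
None
```

I moved all four pieces to the tray rack in mirrored order (left to right: rosette, stepped, bead, corner), released them and handed in the job after about 25 s of robot time; no verdict came back.

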